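Feel for the sound display stand and fit its collar

TASK

One of these two revolving display stands has a worn bearing. Take the left-hand stand first and then the right-hand one: rock each spindle by its ball end to the left and then to the right until it comes up firm, without forcing it, to feel which one has play; then lower the stone collar gently over the spindle of the sound stand, the one without play, until it sits flat on the platter, let go and move clear. Leave the other goods where they are.

Things in the scene. Friction and masses are not known exactly. Their poses are not given: they have to be found in the camera images.
- stand_a: display stand a, one of two alike; either may be on the left, either may be worn. Fixed stone plinth 100 mm (x) by 130 mm (y) by 60 mm high, turned up to 0.35 rad; origin at the centre of its underside, z up. Its platter and spindle turn freely and lean only along the plinth's y (its long way), about a pivot 30 mm above the origin
- stand_b: display stand b, one of two alike; either may be on the left, either may be worn. Fixed stone plinth 100 mm (x) by 130 mm (y) by 60 mm high, turned up to 0.35 rad; origin at the centre of its underside, z up. Its platter and spindle turn freely and lean only along the plinth's y (its long way), about a pivot 30 mm above the origin
- tip_a (a point): top end of stand a's upright steel spindle: a 12 mm rod out of the platter with a ball end 16 mm across, ball centre 132 mm and top 140 mm above the plinth's origin; this point (the top) leans with it. In a worn bearing the spindle first swings about 0.10 rad (10 mm at the ball) each way under 1 N, then meets a firm stop; let go, it drifts back
- tip_b (a point): top end of stand b's upright steel spindle: a 12 mm rod out of the platter with a ball end 16 mm across, ball centre 132 mm and top 140 mm above the plinth's origin; this point (the top) leans with it. In a worn bearing the spindle first swings about 0.10 rad (10 mm at the ball) each way under 1 N, then meets a firm stop; let go, it drifts back
- seat_a (a point): centre of the top face of stand a's platter (disc 80 mm across), 80 mm above the plinth's origin, spindle upright; the collar's underside ends here. Level and firm in a sound bearing; in a worn one the platter sags some 0.10 rad to one side once the collar is on it
- seat_b (a point): centre of the top face of stand b's platter (disc 80 mm across), 80 mm above the plinth's origin, spindle upright; the collar's underside ends here. Level and firm in a sound bearing; in a worn one the platter sags some 0.10 rad to one side once the collar is on it
- flex_a (a joint): springy bend of stand a's spindle under side load (play not counted), rad: 0 unloaded, positive pushed towards the plinth's +y (left from the robot). 0.01 rad is about 5 N and 1 mm at the ball. A sound spindle only bends so; a worn one does after its play is taken up. Comes up firm: 0.008 rad (push with about 8 N). Damaged: 0.034 rad (17 N)
- flex_b (a joint): springy bend of stand b's spindle under side load (play not counted), rad: 0 unloaded, positive pushed towards the plinth's +y (left from the robot). 0.01 rad is about 5 N and 1 mm at the ball. A sound spindle only bends so; a worn one does after its play is taken up. Comes up firm: 0.008 rad (push with about 8 N). Damaged: 0.034 rad (17 N)
- collar: loose onyx collar standing on the table between the stands, nearer the robot: a plain ring 56 mm outside, 45 mm high, with a 21 mm bore right through (2.5 mm of room all round the ball), 0.24 to 0.37 kg; origin at the centre of its underside, z up along the bore
- footed_bowl: white stone bowl on a foot, 96 mm across, 78 mm high, beyond the stands in the middle; origin at the centre of its underside; bystander, leave alone
- pillar_candle: cream pillar candle, solid, 60 mm across, 60 mm high, between the stands behind the collar; origin at the centre of its underside; bystander, leave alone
- soap_bottle: white bottle 60 mm across, 130 mm high, left of the left stand; origin under it; bystander, leave alone
- stone_cup: dark open cup 72 mm across, 80 mm high, right of the right stand; origin under it; bystander, leave alone
- stone_box: dark green stone block 80 by 60 by 40 mm, at the front right; origin under it; bystander, leave alone
- wrench: steel wrench lying at the front left; bystander, leave alone
There are look-alikes about, which are no part of the job. Leave any purple look-alike of the collar alone.

How it is judged:
By the outcome, as a careful person would: the job done as asked, in the order asked, and still so for the second after the job is handed in, with the robot touching nothing.
It also fails if it takes over 72 s, if anything falls off the work surface, if the arm or the gripper's body presses on something with over 40 N, if the wrist force passes 120 N, or if a joint passes its speed limit or range.

ROBOT

A 7-joint arm with a two-finger parallel gripper is mounted at the origin on the work surface. World frame = base frame: x ahead of the robot, y to its left, z up, the work surface at z = 0. Lengths are in mm, angles in rad, forces in N, time in s.
With the tool pointing down it reaches from about 400 to 875 mm from the base axis. Payload 6.5 kg.
Tool frame: the origin (TCP) lies at the very end of the fingers, on their centre line; the grasp point (between the pads) lies 19 mm behind it; z points along the fingers, y is the line along which they close (so a half turn about z gives the same grasp; the last joint's range is limited). The gripper opens to 88 mm and grips with 3 to 60 N. Pads are 18 mm wide; open, the fingers measure 123 mm over their backs; the gripper's body (75 mm by 187 mm) begins 45 mm behind the grasp point.
Start: joints at [-1.345, 0.536, -0.004, 1.538, 0.003, 1.067, -0.071], TCP at [186.985, 622.517, 238.716] pointing down, gripper open.
Joint ranges: [-2.7, 2.7], [-0.37, 2.16], [-1.27, 1.26], [0.24, 2.4], [-1.31, 4.45], [0.19, 1.91], [-2.76, 2.76]. Speed limits (rad/s): [2.39, 2.39, 3.14, 3.14, 3.14, 3.14, 3.14].

INTERFACE

Orientations are given as a unit quaternion [x, y, z, w].
In Python, from cell import sensors, cams, workorder gives the robot as it stands.
- The arm moves only by the tool drive_tool, never from a script. Its argument "plan" is a list of rows, each a list of 7 numbers: the turn, a rotation vector about the tool's x, y, z in degrees, then the shift along the tool's x, y, z in cm, then the finger opening in cm, from 0 to 8.81. A call has 1 to 5 rows; each row shifts and turns the commanded pose from where the row before left it, along the tool's axes as they then stand; what a row does not reach is not made up. A row lasts 1/8 s, in which the tool goes at most 62.5 mm and 10.7 degrees, less where a joint would pass 70% of its speed; a pose out of reach is approached as far as the arm can. A call with a gripper value outside its range is refused whole. The fingers move at their own pace and stop on an object; "squeeze" is the grip in N (left out, the last holds). Time passes only in rows, so rows that do not move let the fingers close. It gives the time, the measured TCP pose, the force, the opening and the grip force at its end, in the units of the state.
- sensors.observe(): the state, without advancing time (a new reading comes with each control period).
- cams.get_image(name): name is "side" or "top" or "wrist"; returns the picture (384x512x3 uint8, blue, green, red); there is no depth.
- cams.calibration(name): a dict with "fx", "fy", "cx", "cy" (pixels), "T" (4x4, takes a point from camera to world coordinates); the wrist camera has in their place "T_tool_cam" (4x4, takes a point from camera to tool coordinates, whose origin is the TCP and whose axes are the flange's). Camera axes: x right, y up, looking along -z (the intrinsics and any distortion apply to the point x, -y, -z); pixel columns grow to the right and rows downward; lengths in mm; the calibration is good to about 2 mm. The wrist camera is an equidistant fisheye: a pixel r from the principal point sees the ray r / f radians off the axis. A picture is of the moment at which its call begins: read the wrist's pose just before it. calibration takes no time and is no camera call.
- workorder.finish_job(): hands the job in; it is judged then, once.
The state is a dict: "time": time; "joints": joint angles; "dq": joint speeds; "tau": joint torques, N m; "ee_pos": TCP position; "tool_rot": TCP orientation; "ft_force": force on the tool from outside, world axes, zero at the start; "wrist_torque": the same for the moment, N m; "gripper_width": finger opening in mm; "grasp_force": force on a finger pad.
Only numpy, scipy, OpenCV 4.12 (cv2) and the standard library are available. Lean on these libraries where they do the work, as an engineer would, in place of code of your own. Each camera call takes 0.05 s, during which the arm holds its last target. There are 200 camera calls.

## Working session

There is one attempt and no reset: what is moved stays moved. The work goes in short steps, Python scripts to look and compute and a tool call to move; the robot and the scene stay as the last step left them, time stands still between calls to the robot, and variables do not carry over. Pictures are saved under pics/ and viewed, at most 10 in all, crops included, and the job is handed in when it is done.

Besides the shell and the picture viewer there is one more tool, called after "Emit:" in YAML: its name, and indented under it one key for each argument. drive_tool: Moves the arm, as the interface text tells. Its arguments: {"type":"object","properties":{"plan":{"type":"array","items":{"type":"array","items":{"type":"number"}}},"squeeze":{"type":"number"}},"required":["plan"]}

```bash
mkdir -p pics; ls; python3 - <<'E'
from cell import sensors,cams
import cv2
s=sensors.observe();print({k:s[k] for k in('time','ee_pos','tool_rot','ft_force','gripper_width')})
for n in('side','top'):
    cv2.imwrite(f'pics/{n}0.png',cv2.resize(cams.get_image(n),(800,600),interpolation=cv2.INTER_CUBIC)); print(n,cams.calibration(n))
print(cams.calibration('wrist'))
E
```

```text
pics
{'time': 0.0, 'ee_pos': array([186.85814735, 621.95353558, 237.85737722]), 'tool_rot': array([ 1.45361999e-01,  9.89378179e-01, -8.40616470e-04, -4.72029567e-05]), 'ft_force': array([ 0.78551436, -0.12005564,  0.04599946]), 'gripper_width': 88.23988891027787}
side {'fx': 359.156178083535, 'fy': 359.156178083535, 'cx': 257.68868731439636, 'cy': 193.2936598264259, 'T': array([[ 7.26455787e-01,  4.48576356e-01, -5.20616214e-01,
        -7.12713942e+01],
       [-6.87072982e-01,  4.58791822e-01, -5.63418833e-01,
        -6.64980279e+02],
       [-1.38819054e-02,  7.67000207e-01,  6.41496668e-01,
         8.71007093e+02],
       [ 0.00000000e+00,  0.00000000e+00,  0.00000000e+00,
         1.00000000e+00]])}
top {'fx': 473.90719297563487, 'fy': 473.90719297563487, 'cx': 247.3621017756371, 'cy': 190.04301117084597, 'T': array([[ 1.19284503e-02,  9.80786932e-01, -1.94716989e-01,
         2.52401887e+02],
       [-9.99924102e-01,  1.23003621e-02,  7.00963526e-04,
        -3.17316429e+00],
       [ 3.08258534e-03,  1.94693849e-01,  9.80859217e-01,
         1.72653925e+03],
       [ 0.00000000e+00,  0.00000000e+00,  0.00000000e+00,
         1.00000000e+00]])}
{'fx': 297.3186396354542, 'fy': 297.3186396354542, 'cx': 259.20836417684427, 'cy': 191.4404027259393, 'T_tool_cam': array([[-7.18996464e-04,  9.45839444e-01,  3.24633993e-01,
         8.42951779e+01],
       [ 9.99999523e-01,  4.65577983e-04,  8.58302294e-04,
         1.02871032e+00],
       [ 6.60673725e-04,  3.24634455e-01, -9.45839328e-01,
        -1.45880976e+02],
       [ 0.00000000e+00,  0.00000000e+00,  0.00000000e+00,
         1.00000000e+00]])}
```

View pics/top0.png

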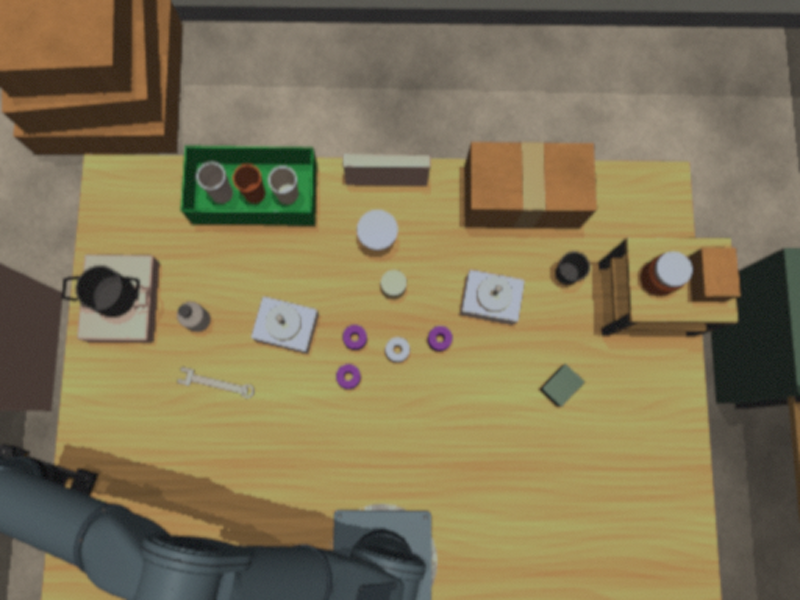

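View pics/side0.png

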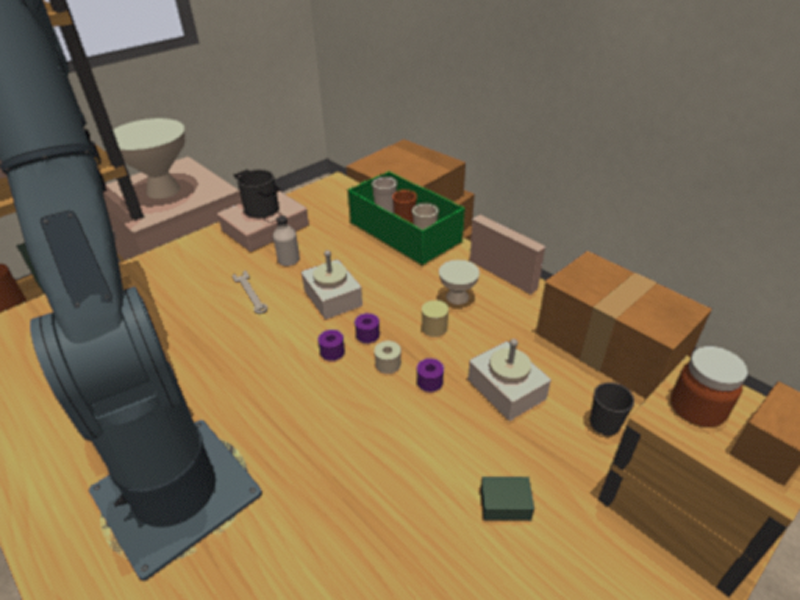

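The top view shows the left stand at (285,325) and the right stand at (493,297). Things that could be taken for the collar:
- white ring at (397,350)
- purple rings at (354,337), (440,338) and (348,377)
- cream candle at (393,284)
- white bowl at (378,231)

I choose the white ring at (397,350) and will check it, and both stands, in one close crop.

```bash
cat > h.py <<'E'
import numpy as np, cv2
from cell import sensors,cams
from scipy.spatial.transform import Rotation as R
def ray(n,u,v):   # u,v in native pixels
    c=cams.calibration(n); d=np.array([(u-c['cx'])/c['fx'],-(v-c['cy'])/c['fy'],-1.])
    return c['T'][:3,3],c['T'][:3,:3]@d
def onz(n,u,v,z):
    o,d=ray(n,u,v); return o+d*(z-o[2])/d[2]
def proj(n,p):
    c=cams.calibration(n); q=c['T'][:3,:3].T@(np.asarray(p,float)-c['T'][:3,3]); return np.array([c['cx']+c['fx']*q[0]/-q[2], c['cy']-c['fy']*q[1]/-q[2]])
def tri(u,v,u2,v2):
    o,d=ray('top',u,v);p,e=ray('side',u2,v2)
    A=np.c_[d,-e];t=np.linalg.lstsq(A,p-o,rcond=None)[0];a=o+d*t[0];b=p+e*t[1];return (a+b)/2,np.linalg.norm(a-b)
def wproj(p,s=None):
    s=s or sensors.observe();c=cams.calibration('wrist');T=c['T_tool_cam']
    q=R.from_quat(s['tool_rot']).inv().apply(np.asarray(p,float)-s['ee_pos']);q=T[:3,:3].T@(q-T[:3,3])
    x,y,z=q[0],-q[1],-q[2];r=np.hypot(x,y);th=np.arctan2(r,z);return np.array([c['cx']+c['fx']*th*x/r,c['cy']+c['fx']*th*y/r])
def wonz(u,v,z,s):
    c=cams.calibration('wrist');T=c['T_tool_cam'];a=np.array([u-c['cx'],v-c['cy']]);r=np.linalg.norm(a);th=r/c['fx']
    d=np.array([np.sin(th)*a[0]/r,-np.sin(th)*a[1]/r,-np.cos(th)]);Q=R.from_quat(s['tool_rot'])
    o=s['ee_pos']+Q.apply(T[:3,3]);d=Q.apply(T[:3,:3]@d);return o+d*(z-o[2])/d[2]
def totool(p,s=None):  # world point -> offset in tool axes, cm
    s=s or sensors.observe();return np.round(R.from_quat(s['tool_rot']).inv().apply(np.asarray(p)-s['ee_pos'])/10,2)
E
python3 - <<'E'
from h import *
t=cams.get_image('top');s=cams.get_image('side')
def crop(im,x,y,w,h,k): return cv2.resize(im[y:y+h,x:x+w],None,fx=k,fy=k,interpolation=cv2.INTER_CUBIC)
a=np.hstack([crop(t,158,186,50,50,5),crop(t,230,199,50,50,5),crop(t,290,165,50,50,5)])
b=np.hstack([crop(s,190,155,50,55,5),crop(s,225,205,50,55,5),crop(s,297,212,60,55,5)])
b=b[:,:800];
w=max(a.shape[1],b.shape[1]);pad=lambda i:np.pad(i,((0,0),(0,w-i.shape[1]),(0,0)))
cv2.imwrite('pics/crop1.png',np.vstack([pad(a),pad(b)]))
k=1.5625
for n,p,z in(('L',(285,325),70),('R',(493,297),70),('c',(397,350),45),('bowl',(378,231),78),('candle',(393,284),60),('bottle',(192,316),100),('cup',(572,268),80),('box',(563,385),40),('p1',(354,337),45),('p2',(440,338),45)):
    print(n,onz('top',p[0]/k,p[1]/k,z).round())
E
```

```text
L [514. 225.  70.]
R [ 584. -247.   70.]
c [463. -30.  45.]
bowl [735.  17.  78.]
candle [614. -19.  60.]
bottle [527. 428. 100.]
cup [ 652. -428.   80.]
box [ 388. -407.   40.]
p1 [492.  69.  45.]
p2 [ 492. -128.   45.]
```

View pics/crop1.png

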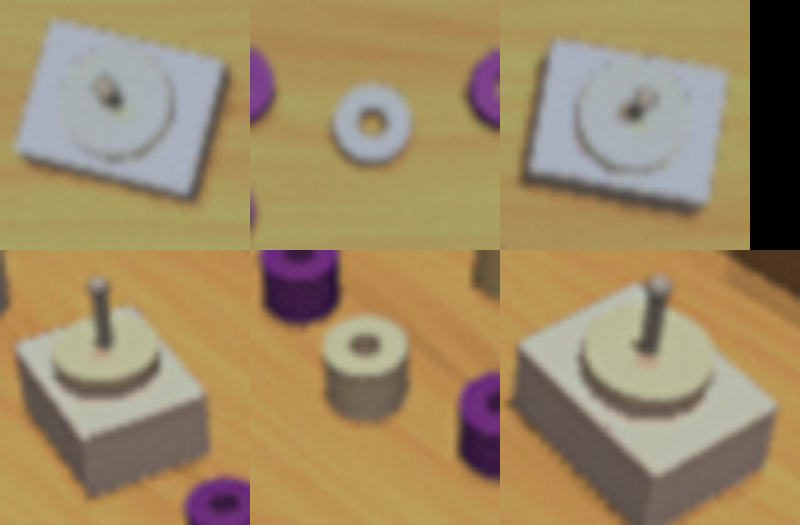

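Crop: the white ring is the collar, with its top view centre at crop (372,123). Both stands stand on plinths with a ball end: left ball at (106,88), right ball at (645,98) in the top row; side row (98,285) and (658,283).

```bash
python3 - <<'E'
from h import *
T=lambda x,y,ox,oy:((x+.5)/5-.5+ox,(y+.5)/5-.5+oy)
L=T(105,88,158,186);Rr=T(145,98,290,165);C=T(122,123,230,199)
l2=T(98,35,190,155);r2=T(158,34,297,212);c2=T(115,95,225,205)
for n,a,b,z in(('L',L,l2,132),('R',Rr,r2,132),('C',C,c2,45)):
    print(n,tri(*a,*b),onz('top',*a,z),onz('side',*b,z))
print('platters',onz('top',*T(117,98,158,186),80),onz('top',*T(132,112,290,165),80),onz('side',*T(106,100,190,155),80),onz('side',*T(149,107,297,212),80))
for o,e in(((158,186),((50,20),(228,65))),((158,186),((18,150),(193,197))),((290,165),((53,40),(227,72))),((290,165),((25,182),(205,212)))):
    p,q=[onz('top',*T(*x,*o),60) for x in e];d=p-q;print('yaw',np.arctan2(-d[0],d[1]),p[:2],q[:2])
s=sensors.observe();Q=R.from_quat(s['tool_rot']);print(Q.as_matrix().round(3))
E
```

```text
L (array([520.08610182, 228.23857079, 138.04045091]), np.float64(1.9205247911209273)) [520.2671218 229.6016944 132.       ] [525.84302684 235.18626324 132.        ]
R (array([ 591.53829506, -248.51988386,  138.45983728]), np.float64(1.0769791861068612)) [ 592.5109458  -249.13486712  132.        ] [ 597.88681283 -245.13322346  132.        ]
C (array([466.59230699, -30.16580107,  48.13952404]), np.float64(2.5858121898044035)) [465.90589475 -29.49651166  45.        ] [469.81133861 -28.34920729  45.        ]
platters [521.97608754 228.46673986  80.        ] [ 593.32920734 -247.75048478   80.        ] [521.06257303 227.88883174  80.        ] [ 590.66625843 -251.27108926   80.        ]
yaw -0.23788984983851277 [581.27158152 281.50045661] [550.10580147 152.97188304]
yaw -0.24996223342344234 [487.04036966 299.97702458] [455.09289097 174.84084412]
yaw -0.17472778487646984 [ 649.87617313 -194.480629  ] [ 627.77105797 -319.70227641]
yaw -0.15559350237914096 [ 545.47639983 -173.46448342] [ 525.38304016 -301.56076044]
[[-0.958  0.288 -0.   ]
 [ 0.288  0.958 -0.001]
 [-0.    -0.001 -1.   ]]
```

Emit:
drive_tool:
  plan:
    - [0, 0, 0, -3.6, -2.3, 0, 3.0]
    - [0, 0, 0, -3.6, -2.3, 0, 3.0]
    - [0, 0, 0, -3.6, -2.3, 0, 3.0]
    - [0, 0, 0, -3.6, -2.3, 0, 3.0]
    - [0, 0, 0, -3.6, -2.3, 0, 3.0]

```text
time: 0.82
ee_pos: [327.1, 459.4, 238.7]
tool_rot: [0.145, 0.989, -0.0, 0.0]
ft_force: [0.3, 0.3, -0.2]
gripper_width: 40.1
grasp_force: 0.0
```

Emit:
drive_tool:
  plan:
    - [0, 0, 0, -3.6, -2.3, 0, 3.0]
    - [0, 0, 0, -3.6, -2.3, 0, 3.0]
    - [0, 0, 0, -3.6, -2.3, 0, 3.0]
    - [0, 0, 0, -3.6, -2.3, 0, 3.0]
    - [0, 0, -2.7, 0, 0, 0, 3.0]

```text
time: 1.45
ee_pos: [440.4, 327.3, 238.7]
tool_rot: [0.125, 0.992, -0.001, 0.001]
ft_force: [-0.8, -0.1, 0.6]
gripper_width: 29.9
grasp_force: 0.0
```

```bash
python3 - <<'E'
from h import *
s=sensors.observe();print(s['time'],s['ee_pos'],s['ft_force'],s['gripper_width'],R.from_quat(s['tool_rot']).as_matrix().round(3))
print(totool((521,229,s['ee_pos'][2]),s))
E
```

```text
1.45 [440.44179528 327.32631345 238.72058076] [-0.8134745  -0.06894679  0.63027007] 29.892181118018097 [[-0.969  0.247  0.001]
 [ 0.247  0.969 -0.002]
 [-0.002 -0.001 -1.   ]]
[-10.24  -7.53   0.03]
```

Emit:
drive_tool:
  plan:
    - [0, 0, 0, -2.5, -1.9, 0, 3.0]
    - [0, 0, 0, -2.6, -1.9, 0, 3.0]
    - [0, 0, 0, -2.6, -1.9, 0, 3.0]
    - [0, 0, 0, -2.5, -1.8, 0, 3.0]
    - [0, 0, 0, 0, 0, 0, 3.0]

```text
time: 2.08
ee_pos: [519.9, 231.1, 238.6]
tool_rot: [0.124, 0.992, -0.001, 0.0]
ft_force: [-0.8, 0.3, -0.4]
gripper_width: 29.9
grasp_force: 0.0
```

```bash
python3 - <<'E'
from h import *
s=sensors.observe();im=cams.get_image('wrist');print(s['time'],s['ee_pos'],wproj((521,229,132),s))
cv2.imwrite('pics/w1.png',cv2.resize(im,(800,600),interpolation=cv2.INTER_CUBIC))
E
```

```text
2.075 [519.89157243 231.06077416 238.63358319] [256.54573378 190.47508049]
```

View pics/w1.png

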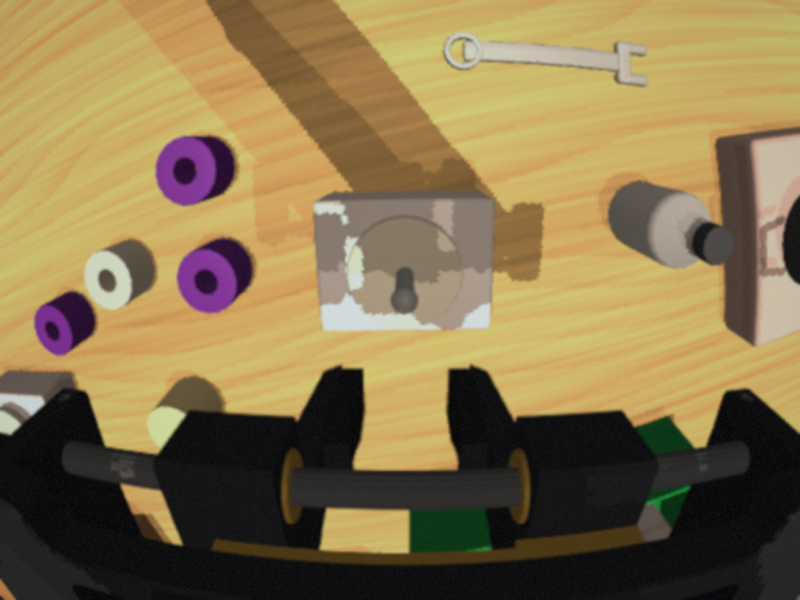

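Wrist view: the ball of the left stand is at (404,298), about midway between the finger tips at (362,370) and (449,370). The plinth edges are parallel to the picture.

```bash
python3 - <<'E'
from h import *
s=sensors.observe();k=1.5625
p=wonz(404/k,298/k,132,s);print(p,totool((*p[:2],113),s))
E
```

```text
[520.32318626 232.77013536 132.        ] [-0.17  0.02 12.55]
```

Emit:
drive_tool:
  plan:
    - [0, 0, 0, -0.1, 0, 2.5, 3.0]
    - [0, 0, 0, 0, 0, 2.5, 3.0]
    - [0, 0, 0, 0, 0, 2.5, 3.0]
    - [0, 0, 0, 0, 0, 2.5, 3.0]
    - [0, 0, 0, 0, 0, 2.5, 3.0]

```text
time: 2.75
ee_pos: [518.3, 235.3, 112.9]
tool_rot: [0.121, 0.993, 0.0, -0.0]
ft_force: [-0.6, 0.7, 0.0]
gripper_width: 29.8
grasp_force: 0.0
```

Emit:
drive_tool:
  plan:
    - [0, 0, 0, 0, 0, 0, 3.0]
    - [0, 0, 0, 0, 0.2, 0, 3.0]
    - [0, 0, 0, 0, 0.2, 0, 3.0]

```text
time: 3.12
ee_pos: [521.1, 238.1, 114.9]
tool_rot: [0.122, 0.993, 0.001, 0.001]
ft_force: [0.6, 0.1, 0.4]
gripper_width: 29.7
grasp_force: 0.0
```

Emit:
drive_tool:
  plan:
    - [0, 0, 0, 0, 0.1, 0, 3.0]
    - [0, 0, 0, 0, 0.1, 0, 3.0]
    - [0, 0, 0, 0, 0, 0, 3.0]

```text
time: 3.5
ee_pos: [521.0, 239.3, 113.9]
tool_rot: [0.122, 0.993, 0.0, 0.0]
ft_force: [-0.6, -0.1, -0.3]
gripper_width: 29.8
grasp_force: 0.0
```

Emit:
drive_tool:
  plan:
    - [0, 0, 0, 0, 0.1, 0, 3.0]
    - [0, 0, 0, 0, 0, 0, 3.0]

```text
time: 3.75
ee_pos: [521.2, 240.2, 113.7]
tool_rot: [0.122, 0.993, 0.0, -0.0]
ft_force: [0.1, 1.0, 0.2]
gripper_width: 30.0
grasp_force: 0.0
```

Emit:
drive_tool:
  plan:
    - [0, 0, 0, 0, 0.1, 0, 3.0]
    - [0, 0, 0, 0, 0, 0, 3.0]

```text
time: 4.0
ee_pos: [521.5, 241.2, 113.7]
tool_rot: [0.122, 0.993, 0.0, -0.0]
ft_force: [-0.5, 0.5, -0.2]
gripper_width: 29.9
grasp_force: 0.0
```

Emit:
drive_tool:
  plan:
    - [0, 0, 0, 0, 0.1, 0, 3.0]
    - [0, 0, 0, 0, 0, 0, 3.0]

```text
time: 4.25
ee_pos: [521.7, 242.2, 113.7]
tool_rot: [0.122, 0.993, 0.0, 0.0]
ft_force: [-0.1, -0.6, -0.4]
gripper_width: 29.9
grasp_force: 0.0
```

Emit:
drive_tool:
  plan:
    - [0, 0, 0, 0, 0.1, 0, 3.0]
    - [0, 0, 0, 0, 0, 0, 3.0]

```text
time: 4.5
ee_pos: [521.9, 243.2, 113.7]
tool_rot: [0.122, 0.993, 0.0, 0.0]
ft_force: [0.3, 0.2, 0.6]
gripper_width: 29.8
grasp_force: 0.0
```

Emit:
drive_tool:
  plan:
    - [0, 0, 0, 0, 0.1, 0, 3.0]
    - [0, 0, 0, 0, 0, 0, 3.0]

```text
time: 4.75
ee_pos: [522.2, 244.1, 113.7]
tool_rot: [0.122, 0.993, 0.0, 0.0]
ft_force: [0.0, 0.2, -0.3]
gripper_width: 30.3
grasp_force: 0.0
```

Emit:
drive_tool:
  plan:
    - [0, 0, 0, 0, 0.1, 0, 3.0]
    - [0, 0, 0, 0, 0, 0, 3.0]

```text
time: 5.0
ee_pos: [522.4, 245.1, 113.7]
tool_rot: [0.122, 0.993, 0.0, 0.0]
ft_force: [-1.0, 0.1, 0.7]
gripper_width: 30.0
grasp_force: 0.0
```

```bash
python3 - <<'E'
from h import *
F=[];s=sensors.observe();im=cams.get_image('wrist');F.append(sensors.observe()['ft_force']);print(s['time'],s['ee_pos'],s['ft_force'],F[0],totool((520.3,232.8,132),s),wproj((520.3,232.8,132),s))
cv2.imwrite('pics/w2.png',cv2.resize(im[120:300,170:350],None,fx=3.3,fy=3.3,interpolation=cv2.INTER_CUBIC))
E
```

```text
5.0 [522.43029653 245.10121218 113.72351392] [-0.9538386   0.06819312  0.73738044] [0.51443047 0.17824243 0.14785115] [-0.09 -1.25 -1.83] [233.19819503 267.93153883]
```

View pics/w2.png

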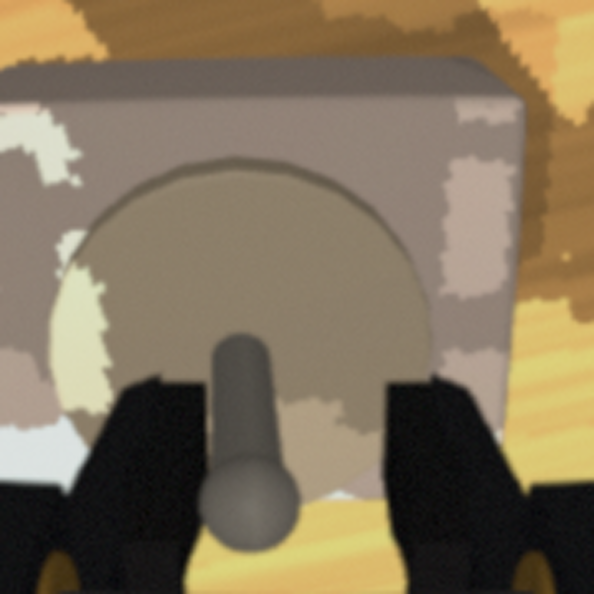

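Crop: the ball at (250,502) lies against the left-hand finger, some 5 mm beyond its rest position at about (209,488), with hardly any force. The left stand seems to have play, so I push on to the firm stop.

Emit:
drive_tool:
  plan:
    - [0, 0, 0, 0, 0.1, 0, 3.0]
    - [0, 0, 0, 0, 0.1, 0, 3.0]
    - [0, 0, 0, 0, 0, 0, 3.0]

```text
time: 5.42
ee_pos: [522.9, 247.1, 113.7]
tool_rot: [0.122, 0.993, 0.0, 0.0]
ft_force: [-0.3, -0.5, -0.0]
gripper_width: 30.1
grasp_force: 0.0
```

Emit:
drive_tool:
  plan:
    - [0, 0, 0, 0, 0.1, 0, 3.0]
    - [0, 0, 0, 0, 0, 0, 3.0]

```text
time: 5.68
ee_pos: [523.1, 247.7, 113.7]
tool_rot: [0.122, 0.993, -0.0, -0.0]
ft_force: [0.4, -0.2, 0.3]
gripper_width: 30.2
grasp_force: 0.3
```

Emit:
drive_tool:
  plan:
    - [0, 0, 0, 0, 0.1, 0, 3.0]
    - [0, 0, 0, 0, 0, 0, 3.0]

```text
time: 5.92
ee_pos: [523.3, 248.4, 113.6]
tool_rot: [0.122, 0.993, -0.0, -0.0]
ft_force: [-0.7, -2.0, 0.5]
gripper_width: 30.1
grasp_force: 1.0
```

Emit:
drive_tool:
  plan:
    - [0, 0, 0, 0, 0.1, 0, 3.0]
    - [0, 0, 0, 0, 0, 0, 3.0]

```text
time: 6.18
ee_pos: [523.5, 249.2, 113.6]
tool_rot: [0.122, 0.993, -0.001, -0.0]
ft_force: [-1.6, -3.7, 1.1]
gripper_width: 30.0
grasp_force: 1.8
```

Emit:
drive_tool:
  plan:
    - [0, 0, 0, 0, 0.05, 0, 3.0]
    - [0, 0, 0, 0, 0, 0, 3.0]

```text
time: 6.42
ee_pos: [523.6, 249.7, 113.6]
tool_rot: [0.122, 0.993, -0.0, -0.0]
ft_force: [-0.3, -4.8, -0.3]
gripper_width: 30.2
grasp_force: 2.4
```

Emit:
drive_tool:
  plan:
    - [0, 0, 0, 0, 0.1, 0, 3.0]
    - [0, 0, 0, 0, 0, 0, 3.0]

```text
time: 6.68
ee_pos: [523.7, 250.2, 113.5]
tool_rot: [0.122, 0.992, -0.001, -0.0]
ft_force: [-1.6, -6.0, 1.8]
gripper_width: 29.8
grasp_force: 3.1
```

Emit:
drive_tool:
  plan:
    - [0, 0, 0, 0, 0.1, 0, 3.0]
    - [0, 0, 0, 0, 0, 0, 3.0]

```text
time: 6.92
ee_pos: [523.9, 250.7, 113.4]
tool_rot: [0.122, 0.992, -0.001, -0.001]
ft_force: [-1.3, -7.8, 1.5]
gripper_width: 30.2
grasp_force: 3.6
```

Emit:
drive_tool:
  plan:
    - [0, 0, 0, 0, 0.05, 0, 3.0]
    - [0, 0, 0, 0, 0, 0, 3.0]
    - [0, 0, 0, 0, 0, 0, 3.0]

```text
time: 7.3
ee_pos: [524.0, 250.9, 113.4]
tool_rot: [0.123, 0.992, -0.001, -0.001]
ft_force: [-1.4, -7.0, 1.9]
gripper_width: 30.0
grasp_force: 3.9
```

Emit:
drive_tool:
  plan:
    - [0, 0, 0, 0, -0.6, 0, 3.0]
    - [0, 0, 0, 0, -0.7, 0, 3.0]
    - [0, 0, 0, 0, -0.7, 0, 3.0]
    - [0, 0, 0, 0, -0.3, 0, 3.0]
    - [0, 0, 0, 0, -0.3, 0, 3.0]

```text
time: 7.92
ee_pos: [518.1, 227.7, 113.8]
tool_rot: [0.122, 0.993, 0.0, 0.0]
ft_force: [-0.0, -0.3, -0.4]
gripper_width: 30.1
grasp_force: 0.0
```

Emit:
drive_tool:
  plan:
    - [0, 0, 0, 0, -0.2, 0, 3.0]
    - [0, 0, 0, 0, -0.2, 0, 3.0]
    - [0, 0, 0, 0, -0.1, 0, 3.0]
    - [0, 0, 0, 0, 0, 0, 3.0]

```text
time: 8.43
ee_pos: [516.9, 222.7, 113.7]
tool_rot: [0.122, 0.993, -0.0, 0.0]
ft_force: [0.3, 0.0, -0.4]
gripper_width: 30.1
grasp_force: 0.0
```

Emit:
drive_tool:
  plan:
    - [0, 0, 0, 0, -0.1, 0, 3.0]
    - [0, 0, 0, 0, -0.1, 0, 3.0]
    - [0, 0, 0, 0, 0, 0, 3.0]

```text
time: 8.8
ee_pos: [516.4, 220.7, 113.7]
tool_rot: [0.122, 0.993, -0.0, 0.0]
ft_force: [0.4, -0.6, -0.4]
gripper_width: 30.4
grasp_force: 0.0
```

Emit:
drive_tool:
  plan:
    - [0, 0, 0, 0, -0.1, 0, 3.0]
    - [0, 0, 0, 0, -0.1, 0, 3.0]
    - [0, 0, 0, 0, 0, 0, 3.0]

```text
time: 9.18
ee_pos: [515.9, 218.7, 113.7]
tool_rot: [0.122, 0.993, -0.0, 0.0]
ft_force: [-0.5, 1.1, -0.1]
gripper_width: 30.3
grasp_force: 0.0
```

Emit:
drive_tool:
  plan:
    - [0, 0, 0, 0, -0.1, 0, 3.0]
    - [0, 0, 0, 0, -0.1, 0, 3.0]
    - [0, 0, 0, 0, 0, 0, 3.0]

```text
time: 9.55
ee_pos: [515.4, 216.7, 113.7]
tool_rot: [0.122, 0.993, -0.0, -0.0]
ft_force: [0.9, 0.4, 0.5]
gripper_width: 30.3
grasp_force: 0.0
```

Emit:
drive_tool:
  plan:
    - [0, 0, 0, 0, -0.1, 0, 3.0]
    - [0, 0, 0, 0, -0.1, 0, 3.0]
    - [0, 0, 0, 0, 0, 0, 3.0]

```text
time: 9.93
ee_pos: [514.9, 214.8, 113.7]
tool_rot: [0.122, 0.993, -0.0, 0.0]
ft_force: [0.5, 0.1, -0.9]
gripper_width: 29.9
grasp_force: 0.0
```

Emit:
drive_tool:
  plan:
    - [0, 0, 0, 0, -0.1, 0, 3.0]
    - [0, 0, 0, 0, 0, 0, 3.0]

```text
time: 10.18
ee_pos: [514.7, 213.8, 113.7]
tool_rot: [0.122, 0.993, -0.0, -0.0]
ft_force: [0.3, 0.4, -0.1]
gripper_width: 29.9
grasp_force: 0.0
```

Emit:
drive_tool:
  plan:
    - [0, 0, 0, 0, -0.1, 0, 3.0]
    - [0, 0, 0, 0, 0, 0, 3.0]

```text
time: 10.42
ee_pos: [514.5, 213.2, 113.8]
tool_rot: [0.122, 0.993, 0.0, 0.0]
ft_force: [0.0, 0.4, 0.0]
gripper_width: 30.1
grasp_force: 0.4
```

Emit:
drive_tool:
  plan:
    - [0, 0, 0, 0, -0.1, 0, 3.0]
    - [0, 0, 0, 0, 0, 0, 3.0]

```text
time: 10.68
ee_pos: [514.3, 212.4, 113.8]
tool_rot: [0.122, 0.993, 0.0, 0.0]
ft_force: [0.8, 1.7, -1.1]
gripper_width: 29.9
grasp_force: 1.1
```

Firm onset at y≈213.5 to the right and 247.5 to the left. I'll bring it to about 8 N, which took 4 mm after this reading on the other side.

Emit:
drive_tool:
  plan:
    - [0, 0, 0, 0, -0.1, 0, 3.0]
    - [0, 0, 0, 0, -0.1, 0, 3.0]
    - [0, 0, 0, 0, 0, 0, 3.0]

```text
time: 11.05
ee_pos: [513.9, 211.1, 113.8]
tool_rot: [0.122, 0.993, 0.001, 0.0]
ft_force: [2.0, 6.3, -3.7]
gripper_width: 30.1
grasp_force: 2.6
```

Emit:
drive_tool:
  plan:
    - [0, 0, 0, 0, -0.1, 0, 3.0]
    - [0, 0, 0, 0, 0, 0, 3.0]

```text
time: 11.3
ee_pos: [513.7, 210.6, 113.8]
tool_rot: [0.122, 0.993, 0.001, 0.0]
ft_force: [1.8, 5.5, -3.3]
gripper_width: 30.3
grasp_force: 3.2
```

Emit:
drive_tool:
  plan:
    - [0, 0, 0, 0, -0.1, 0, 3.0]
    - [0, 0, 0, 0, 0, 0, 3.0]
    - [0, 0, 0, 0, 0, 0, 3.0]

```text
time: 11.68
ee_pos: [513.6, 210.2, 113.8]
tool_rot: [0.121, 0.993, 0.001, 0.001]
ft_force: [1.9, 6.6, -5.1]
gripper_width: 29.7
grasp_force: 3.7
```

Emit:
drive_tool:
  plan:
    - [0, 0, 0, 0, 0.7, 0, 3.0]
    - [0, 0, 0, 0, 0.7, 0, 3.0]
    - [0, 0, 0, 0, 0.7, 0, 3.0]
    - [0, 0, 0, 0, 0, -3, 3.0]
    - [0, 0, 0, 0, 0, -5, 3.0]

```text
time: 12.3
ee_pos: [517.1, 227.8, 193.2]
tool_rot: [0.122, 0.993, -0.001, -0.002]
ft_force: [1.0, 0.8, -0.5]
gripper_width: 29.8
grasp_force: 0.0
```

Emit:
drive_tool:
  plan:
    - [0, 0, 0, 0, 0, -2, 3.0]
    - [0, 0, 0, -1.9, -4.5, 0, 3.0]
    - [0, 0, 0, -1.9, -4.5, 0, 3.0]
    - [0, 0, 0, -1.9, -4.5, 0, 3.0]
    - [0, 0, 0, -1.9, -4.5, 0, 3.0]

```text
time: 12.92
ee_pos: [548.5, 33.8, 213.8]
tool_rot: [0.122, 0.993, -0.0, -0.0]
ft_force: [-0.3, 0.1, 0.0]
gripper_width: 29.8
grasp_force: 0.0
```

Emit:
drive_tool:
  plan:
    - [0, 0, 0, -1.9, -4.5, 0, 3.0]
    - [0, 0, 0, -1.9, -4.5, 0, 3.0]
    - [0, 0, 0, -1.9, -4.5, 0, 3.0]
    - [0, 0, 0, -1.9, -4.5, 0, 3.0]
    - [0, 0, -4.6, 0, 0, 0, 3.0]

```text
time: 13.55
ee_pos: [577.9, -163.2, 213.8]
tool_rot: [0.085, 0.996, -0.002, -0.0]
ft_force: [0.1, 0.5, -0.2]
gripper_width: 30.1
grasp_force: 0.0
```

```bash
python3 - <<'E'
from h import *
s=sensors.observe();print(s['time'],s['ee_pos'],s['joints'].round(2) if hasattr(s['joints'],'round') else s['joints'],R.from_quat(s['tool_rot']).as_matrix().round(3))
print(totool((592.5,-249,s['ee_pos'][2]),s))
E
```

```text
13.55 [ 577.93410114 -163.24446735  213.75996747] [ 0.04  0.48  0.22  1.71 -0.12  0.96  1.7 ] [[-0.986  0.169 -0.   ]
 [ 0.169  0.986 -0.003]
 [-0.    -0.003 -1.   ]]
[-2.88 -8.21  0.03]
```

Emit:
drive_tool:
  plan:
    - [0, 0, 0, -1.4, -4.1, 0, 3.0]
    - [0, 0, 0, -1.4, -4.1, 0, 3.0]
    - [0, 0, 0, 0, 0, 0, 3.0]
    - [0, 0, 0, 0, 0, 0, 3.0]

```text
time: 14.05
ee_pos: [592.7, -242.2, 213.4]
tool_rot: [0.082, 0.997, 0.0, -0.0]
ft_force: [0.2, 0.1, -0.1]
gripper_width: 29.8
grasp_force: 0.0
```

```bash
python3 - <<'E'
from h import *
s=sensors.observe();im=cams.get_image('wrist');print(s['time'],s['ee_pos'],wproj((592.5,-249,132),s))
cv2.imwrite('pics/w3.png',cv2.resize(im[110:310,130:390],None,fx=3,fy=3,interpolation=cv2.INTER_CUBIC))
for x in(365,370,375,380,385,390,395,400):
  for y in (255,): p=wonz((x+.5)/3-.5+130,(y+.5)/3-.5+110,132,s);print(x,y,p.round(1),totool((*p[:2],114),s))
E
```

```text
14.05 [ 592.65053207 -242.2377927   213.4088365 ] [250.03387212 199.79551303]
365 255 [ 588.3 -247.2  132. ] [ 0.34 -0.57  9.94]
370 255 [ 588.5 -245.8  132. ] [ 0.34 -0.43  9.94]
375 255 [ 588.7 -244.5  132. ] [ 0.34 -0.3   9.94]
380 255 [ 589.  -243.2  132. ] [ 0.34 -0.16  9.94]
385 255 [ 589.2 -241.8  132. ] [ 0.34 -0.03  9.94]
390 255 [ 589.4 -240.5  132. ] [0.34 0.11 9.94]
395 255 [ 589.6 -239.2  132. ] [0.34 0.25 9.94]
400 255 [ 589.9 -237.8  132. ] [0.34 0.38 9.94]
```

View pics/w3.png

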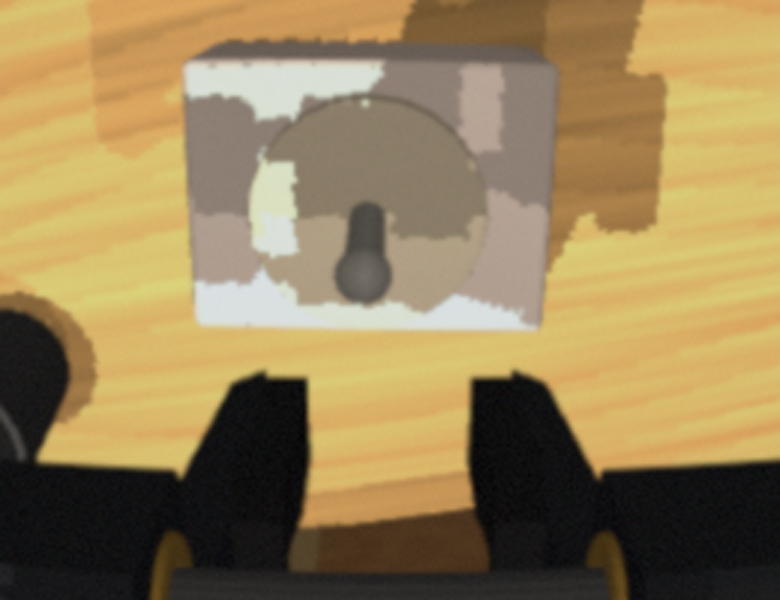

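Crop: the right stand's ball is at (363,275), left of the finger midline (x≈389), so a shift of about −7 mm along tool y is needed before going down.

Emit:
drive_tool:
  plan:
    - [0, 0, 0, -0.2, -0.7, 0, 3.0]
    - [0, 0, 0, 0, 0, 2.5, 3.0]
    - [0, 0, 0, 0, 0, 2.5, 3.0]
    - [0, 0, 0, 0, 0, 2.5, 3.0]
    - [0, 0, 0, 0, 0, 2.5, 3.0]

```text
time: 14.72
ee_pos: [593.8, -249.8, 113.1]
tool_rot: [0.082, 0.997, 0.0, 0.0]
ft_force: [0.4, -0.5, 0.2]
gripper_width: 30.0
grasp_force: 0.0
```

Emit:
drive_tool:
  plan:
    - [0, 0, 0, 0, 0, 0, 3.0]
    - [0, 0, 0, 0, 0.2, 0, 3.0]
    - [0, 0, 0, 0, 0.2, 0, 3.0]
    - [0, 0, 0, 0, 0.1, 0, 3.0]

```text
time: 15.22
ee_pos: [595.0, -245.3, 114.6]
tool_rot: [0.082, 0.997, -0.0, 0.001]
ft_force: [-0.3, -0.5, 0.2]
gripper_width: 30.4
grasp_force: 0.0
```

Emit:
drive_tool:
  plan:
    - [0, 0, 0, 0, 0.1, 0, 3.0]
    - [0, 0, 0, 0, 0, 0, 3.0]

```text
time: 15.48
ee_pos: [594.7, -244.3, 113.9]
tool_rot: [0.082, 0.997, 0.0, 0.0]
ft_force: [-1.2, -0.3, -0.1]
gripper_width: 29.6
grasp_force: 0.0
```

Emit:
drive_tool:
  plan:
    - [0, 0, 0, 0, 0.1, 0, 3.0]
    - [0, 0, 0, 0, 0, 0, 3.0]

```text
time: 15.72
ee_pos: [594.8, -243.3, 113.7]
tool_rot: [0.082, 0.997, 0.0, -0.0]
ft_force: [0.6, -0.4, 0.2]
gripper_width: 30.4
grasp_force: 0.0
```

Emit:
drive_tool:
  plan:
    - [0, 0, 0, 0, 0.1, 0, 3.0]
    - [0, 0, 0, 0, 0, 0, 3.0]

```text
time: 15.98
ee_pos: [594.9, -242.4, 113.7]
tool_rot: [0.082, 0.997, -0.0, -0.0]
ft_force: [0.1, 0.9, -0.5]
gripper_width: 30.0
grasp_force: 0.1
```

Grasp force 0.1 after an 8 mm shift: contact, where a sound spindle should start to resist. I go on in 1 mm steps.

Emit:
drive_tool:
  plan:
    - [0, 0, 0, 0, 0.1, 0, 3.0]
    - [0, 0, 0, 0, 0, 0, 3.0]

```text
time: 16.23
ee_pos: [595.0, -241.8, 113.8]
tool_rot: [0.082, 0.997, -0.0, 0.0]
ft_force: [-0.4, -1.4, -0.4]
gripper_width: 29.9
grasp_force: 0.7
```

Emit:
drive_tool:
  plan:
    - [0, 0, 0, 0, 0.1, 0, 3.0]
    - [0, 0, 0, 0, 0, 0, 3.0]

```text
time: 16.48
ee_pos: [595.1, -241.1, 113.8]
tool_rot: [0.082, 0.997, -0.0, 0.0]
ft_force: [0.2, -3.0, -0.8]
gripper_width: 30.2
grasp_force: 1.6
```

Emit:
drive_tool:
  plan:
    - [0, 0, 0, 0, 0.1, 0, 3.0]
    - [0, 0, 0, 0, 0.1, 0, 3.0]
    - [0, 0, 0, 0, 0, 0, 3.0]

```text
time: 16.85
ee_pos: [595.3, -240.0, 113.9]
tool_rot: [0.083, 0.997, -0.001, 0.0]
ft_force: [-0.3, -6.1, -0.5]
gripper_width: 30.4
grasp_force: 3.0
```

Emit:
drive_tool:
  plan:
    - [0, 0, 0, 0, 0.1, 0, 3.0]
    - [0, 0, 0, 0, 0, 0, 3.0]
    - [0, 0, 0, 0, 0, 0, 3.0]

```text
time: 17.23
ee_pos: [595.3, -239.6, 113.9]
tool_rot: [0.083, 0.997, -0.001, 0.0]
ft_force: [0.3, -7.8, -0.2]
gripper_width: 30.4
grasp_force: 3.6
```

Emit:
drive_tool:
  plan:
    - [0, 0, 0, 0, -0.6, 0, 3.0]
    - [0, 0, 0, 0, -0.6, 0, 3.0]
    - [0, 0, 0, 0, -0.3, 0, 3.0]
    - [0, 0, 0, 0, -0.2, 0, 3.0]
    - [0, 0, 0, 0, 0, 0, 3.0]

```text
time: 17.85
ee_pos: [593.0, -254.1, 113.7]
tool_rot: [0.082, 0.997, 0.0, -0.0]
ft_force: [0.3, -0.4, 0.6]
gripper_width: 29.8
grasp_force: 0.0
```

Emit:
drive_tool:
  plan:
    - [0, 0, 0, 0, -0.1, 0, 3.0]
    - [0, 0, 0, 0, 0, 0, 3.0]

```text
time: 18.1
ee_pos: [592.8, -255.1, 113.7]
tool_rot: [0.082, 0.997, 0.0, -0.0]
ft_force: [0.9, 0.2, -0.1]
gripper_width: 30.0
grasp_force: 0.0
```

Emit:
drive_tool:
  plan:
    - [0, 0, 0, 0, -0.1, 0, 3.0]
    - [0, 0, 0, 0, 0, 0, 3.0]

```text
time: 18.35
ee_pos: [592.6, -256.3, 113.8]
tool_rot: [0.082, 0.997, -0.0, 0.0]
ft_force: [0.2, -0.8, 0.6]
gripper_width: 30.0
grasp_force: 0.0
```

Emit:
drive_tool:
  plan:
    - [0, 0, 0, 0, -0.1, 0, 3.0]
    - [0, 0, 0, 0, 0, 0, 3.0]

```text
time: 18.6
ee_pos: [592.6, -256.9, 113.7]
tool_rot: [0.082, 0.997, 0.0, 0.0]
ft_force: [0.7, 1.2, 0.2]
gripper_width: 30.0
grasp_force: 0.4
```

Emit:
drive_tool:
  plan:
    - [0, 0, 0, 0, -0.1, 0, 3.0]
    - [0, 0, 0, 0, -0.1, 0, 3.0]
    - [0, 0, 0, 0, 0, 0, 3.0]

```text
time: 18.98
ee_pos: [592.4, -258.2, 113.7]
tool_rot: [0.082, 0.997, 0.001, 0.0]
ft_force: [-0.1, 4.4, 1.0]
gripper_width: 30.0
grasp_force: 2.0
```

Emit:
drive_tool:
  plan:
    - [0, 0, 0, 0, -0.1, 0, 3.0]
    - [0, 0, 0, 0, 0, 0, 3.0]

```text
time: 19.23
ee_pos: [592.3, -258.8, 113.7]
tool_rot: [0.082, 0.997, 0.001, -0.0]
ft_force: [0.8, 6.3, 1.7]
gripper_width: 30.3
grasp_force: 2.8
```

Emit:
drive_tool:
  plan:
    - [0, 0, 0, 0, -0.1, 0, 3.0]
    - [0, 0, 0, 0, 0, 0, 3.0]
    - [0, 0, 0, 0, 0, 0, 3.0]

```text
time: 19.6
ee_pos: [592.3, -259.2, 113.7]
tool_rot: [0.081, 0.997, 0.001, -0.0]
ft_force: [-0.8, 7.1, 1.5]
gripper_width: 30.1
grasp_force: 3.3
```

The right stand resists at once on both sides, so it is sound; the left one is worn. The contacts fix the spindle along y at about −249.4. To fix x for the tight bore, I turn the tool 90° and touch the ball lightly the other way.

Emit:
drive_tool:
  plan:
    - [0, 0, 0, 0, 0.6, 0, 3.0]
    - [0, 0, 0, 0, 0.6, 0, 3.0]
    - [0, 0, 0, 0, 0, -2.5, 3.0]
    - [0, 0, 0, 0, 0, -3, 3.0]
    - [0, 0, -10, 0, 0, 0, 3.0]

```text
time: 20.23
ee_pos: [595.1, -250.9, 171.4]
tool_rot: [-0.007, 1.0, -0.002, 0.002]
ft_force: [-0.2, 0.3, -0.3]
gripper_width: 30.3
grasp_force: 0.0
```

Emit:
drive_tool:
  plan:
    - [0, 0, -10, 0, 0, 0, 3.0]
    - [0, 0, -10, 0, 0, 0, 3.0]
    - [0, 0, -10, 0, 0, 0, 3.0]
    - [0, 0, -10, 0, 0, 0, 3.0]
    - [0, 0, -10, 0, 0, 0, 3.0]

```text
time: 20.85
ee_pos: [593.5, -250.3, 168.7]
tool_rot: [-0.428, 0.904, -0.001, -0.0]
ft_force: [-0.3, -2.1, -0.2]
gripper_width: 30.2
grasp_force: 0.0
```

Emit:
drive_tool:
  plan:
    - [0, 0, -10, 0, 0, 0, 3.0]
    - [0, 0, -10, 0, 0, 0, 3.0]
    - [0, 0, -10, 0, 0, 0, 3.0]
    - [0, 0, 0, 0, 0, 0, 3.0]
    - [0, 0, 0, 0, 0, 0, 3.0]

```text
time: 21.48
ee_pos: [589.5, -247.1, 161.6]
tool_rot: [-0.617, 0.787, 0.007, -0.006]
ft_force: [-0.5, 0.4, -0.9]
gripper_width: 30.1
grasp_force: 0.0
```

```bash
python3 - <<'E'
from h import *
s=sensors.observe();print(s['time'],s['ee_pos'],np.round(s['joints'],2),R.from_quat(s['tool_rot']).as_matrix().round(3))
print(totool((593.9,-249.4,114),s))
E
```

```text
21.475 [ 589.49296489 -247.09877049  161.56551179] [ 0.88  0.78 -0.86  1.58  0.64  1.11  2.76] [[-0.239 -0.971 -0.019]
 [-0.971  0.239  0.004]
 [ 0.001  0.019 -1.   ]]
[ 0.11 -0.58  4.75]
```

Joint 7 reached its limit, since a negative turn raises it. I turn back 10° and touch from there; the direction is known anyway.

Emit:
drive_tool:
  plan:
    - [0, 0, 10, 0, 0, 0, 3.0]
    - [0, 0, 0, 0, 0, 0, 3.0]
    - [0, 0, 0, 0, 0, 0, 3.0]

```text
time: 21.85
ee_pos: [590.4, -246.0, 162.7]
tool_rot: [-0.549, 0.836, 0.006, -0.007]
ft_force: [0.4, -0.4, -0.7]
gripper_width: 30.1
grasp_force: 0.0
```

```bash
python3 - <<'E'
from h import *
s=sensors.observe();print(s['time'],s['ee_pos'],np.round(s['joints'],2),np.round(s['dq'],2),R.from_quat(s['tool_rot']).as_matrix().round(3))
print(totool((593.9,-249.4,114),s))
E
```

```text
21.85 [ 590.39535212 -246.04025839  162.69917611] [ 0.86  0.77 -0.83  1.58  0.61  1.1   2.6 ] [ 0.02  0.01 -0.03  0.    0.01  0.   -0.01] [[-0.397 -0.918 -0.018]
 [-0.918  0.397  0.002]
 [ 0.005  0.017 -1.   ]]
[ 0.14 -0.54  4.86]
```

Emit:
drive_tool:
  plan:
    - [1.1, 0, 0, 0, 0, 0, 3.0]
    - [0, 0, 0, 0.15, -0.55, 0, 3.0]
    - [0, 0, 0, 0, 0, 2.4, 3.0]
    - [0, 0, 0, 0, 0, 2.4, 3.0]
    - [0, 0, 0, 0, 0, 0, 3.0]

```text
time: 22.48
ee_pos: [592.7, -249.2, 111.0]
tool_rot: [-0.548, 0.836, 0.001, -0.002]
ft_force: [-0.2, -0.2, -0.0]
gripper_width: 30.1
grasp_force: 0.0
```

Emit:
drive_tool:
  plan:
    - [0, 0, 0, 0, 0.1, 0, 3.0]
    - [0, 0, 0, 0, 0.1, 0, 3.0]
    - [0, 0, 0, 0, 0.1, 0, 3.0]
    - [0, 0, 0, 0, 0, 0, 3.0]

```text
time: 22.98
ee_pos: [592.2, -248.6, 114.9]
tool_rot: [-0.548, 0.837, -0.002, -0.001]
ft_force: [-0.6, 0.4, 0.5]
gripper_width: 30.1
grasp_force: 0.0
```

Emit:
drive_tool:
  plan:
    - [0, 0, 0, 0, 0.1, 0, 3.0]
    - [0, 0, 0, 0, 0, 0, 3.0]

```text
time: 23.22
ee_pos: [591.1, -248.1, 114.6]
tool_rot: [-0.548, 0.837, -0.002, -0.001]
ft_force: [0.6, -0.6, -0.5]
gripper_width: 30.1
grasp_force: 0.0
```

Emit:
drive_tool:
  plan:
    - [0, 0, 0, 0, 0.1, 0, 3.0]
    - [0, 0, 0, 0, 0, 0, 3.0]

```text
time: 23.48
ee_pos: [590.2, -247.6, 114.5]
tool_rot: [-0.548, 0.837, -0.002, -0.001]
ft_force: [-0.0, -0.3, -0.2]
gripper_width: 30.2
grasp_force: 0.0
```

Emit:
drive_tool:
  plan:
    - [0, 0, 0, 0, 0.1, 0, 3.0]
    - [0, 0, 0, 0, 0, 0, 3.0]

```text
time: 23.72
ee_pos: [589.3, -247.3, 114.5]
tool_rot: [-0.548, 0.837, -0.002, -0.001]
ft_force: [-0.4, 0.1, -0.7]
gripper_width: 29.8
grasp_force: 0.0
```

Emit:
drive_tool:
  plan:
    - [0, 0, 0, 0, 0.1, 0, 3.0]
    - [0, 0, 0, 0, 0, 0, 3.0]

```text
time: 23.98
ee_pos: [588.3, -246.9, 114.5]
tool_rot: [-0.548, 0.837, -0.002, -0.001]
ft_force: [0.3, 0.2, 0.3]
gripper_width: 30.1
grasp_force: 0.0
```

Emit:
drive_tool:
  plan:
    - [0, 0, 0, 0, 0.1, 0, 3.0]
    - [0, 0, 0, 0, 0, 0, 3.0]

```text
time: 24.22
ee_pos: [587.4, -246.5, 114.5]
tool_rot: [-0.548, 0.837, -0.002, -0.001]
ft_force: [0.1, 0.2, -0.1]
gripper_width: 30.4
grasp_force: 0.0
```

Emit:
drive_tool:
  plan:
    - [0, 0, 0, 0, 0.1, 0, 3.0]
    - [0, 0, 0, 0, 0, 0, 3.0]

```text
time: 24.48
ee_pos: [586.7, -246.2, 114.6]
tool_rot: [-0.548, 0.837, -0.002, -0.001]
ft_force: [0.5, -0.6, -0.6]
gripper_width: 29.9
grasp_force: 0.3
```

Emit:
drive_tool:
  plan:
    - [0, 0, 0, 0, 0.1, 0, 3.0]
    - [0, 0, 0, 0, 0, 0, 3.0]

```text
time: 24.72
ee_pos: [586.1, -245.9, 114.7]
tool_rot: [-0.548, 0.837, -0.002, -0.0]
ft_force: [2.6, -0.8, -1.4]
gripper_width: 29.8
grasp_force: 1.4
```

Emit:
drive_tool:
  plan:
    - [0, 0, 0, 0, 0.1, 0, 3.0]
    - [0, 0, 0, 0, 0, 0, 3.0]

```text
time: 24.98
ee_pos: [585.5, -245.6, 114.7]
tool_rot: [-0.548, 0.837, -0.002, 0.0]
ft_force: [4.6, -1.1, -3.6]
gripper_width: 29.7
grasp_force: 2.7
```

Contact here puts the spindle axis at about (593.6, −249.4) in TCP coordinates. Now to the collar, gripping it in two orientations so that it is centred both ways.

Emit:
drive_tool:
  plan:
    - [0, 0, 0, 0, -0.5, 0, 3.0]
    - [0, 0, 0, 0, -0.5, 0, 3.0]
    - [0, 0, 0, 0, 0, -3, 3.0]
    - [0, 0, 0, 0, 0, -3, 3.0]
    - [0, 0, 0, -2.5, 3.4, 0, 8.8]

```text
time: 25.6
ee_pos: [574.6, -214.8, 176.5]
tool_rot: [-0.546, 0.838, -0.003, 0.001]
ft_force: [0.6, 1.1, -0.8]
gripper_width: 37.6
grasp_force: 0.0
```

Emit:
drive_tool:
  plan:
    - [0, 0, 0, -2.5, 3.4, 0, 8.8]
    - [0, 0, 0, -2.5, 3.4, 0, 8.8]
    - [0, 0, 0, -2.5, 3.4, 0, 8.8]
    - [0, 0, 0, -2.5, 3.4, 0, 8.8]
    - [0, 0, 0, 0, 0, 0, 8.8]

```text
time: 26.22
ee_pos: [486.4, -63.8, 174.1]
tool_rot: [-0.55, 0.835, -0.001, -0.001]
ft_force: [0.6, -0.9, 0.2]
gripper_width: 87.1
grasp_force: 0.0
```

```bash
python3 - <<'E'
from h import *
s=sensors.observe();print(s['time'],s['ee_pos'],s['gripper_width'],np.round(s['joints'],2),R.from_quat(s['tool_rot']).as_matrix().round(3))
print(totool((467,-29.5,12),s))
E
```

```text
26.225 [486.42942086 -63.78436244 174.09432675] 87.12932508733503 [ 0.77  0.53 -0.94  1.97  0.55  0.92  2.29] [[-0.395 -0.919 -0.001]
 [-0.919  0.395 -0.003]
 [ 0.003 -0.001 -1.   ]]
[-2.44  3.15 16.2 ]
```

Emit:
drive_tool:
  plan:
    - [0, 0, 0, -2.4, 3.2, 0, 8.8]
    - [0, 0, 0, 0, 0, 4, 8.8]
    - [0, 0, 0, 0, 0, 5, 8.8]
    - [0, 0, 0, 0, 0, 4, 8.8]
    - [0, 0, 0, 0, 0, 3.1, 8.8]

```text
time: 26.85
ee_pos: [468.3, -33.2, 10.9]
tool_rot: [-0.547, 0.837, -0.001, -0.001]
ft_force: [0.4, -0.1, 1.4]
gripper_width: 87.8
grasp_force: 0.0
```

Emit:
drive_tool:
  plan:
    - [0, 0, 0, 0, 0, 0, 6.4]
    - [0, 0, 0, 0, 0, 0, 6.2]
    - [0, 0, 0, 0, 0, 0, 6.0]
    - [0, 0, 0, 0, 0, 0, 5.7]
    - [0, 0, 0, 0, 0, 0, 5.4]
  squeeze: 4

```text
time: 27.48
ee_pos: [468.3, -32.2, 13.3]
tool_rot: [-0.548, 0.837, -0.002, -0.001]
ft_force: [-2.8, 0.0, 6.5]
gripper_width: 54.5
grasp_force: 4.0
```

Emit:
drive_tool:
  plan:
    - [0, 0, 0, 0, 0, 0, 5.4]
    - [0, 0, 0, 0, 0, 0, 5.4]
    - [0, 0, 0, 0, 0, 0, 5.4]
    - [0, 0, 0, 0, 0, 0, 5.4]

```text
time: 27.98
ee_pos: [468.3, -32.2, 13.3]
tool_rot: [-0.548, 0.837, -0.002, -0.001]
ft_force: [-2.2, -0.4, 6.9]
gripper_width: 54.9
grasp_force: 4.0
```

```bash
python3 - <<'E'
from h import *
s=sensors.observe();im=cams.get_image('wrist');print(s['time'],s['ee_pos'],s['gripper_width'],s['grasp_force'],s['ft_force'],np.round(s['joints'],2),R.from_quat(s['tool_rot']).as_matrix().round(3))
cv2.imwrite('pics/w4.png',cv2.resize(im,(800,600),interpolation=cv2.INTER_CUBIC))
E
```

```text
27.975 [468.34580823 -32.24137003  13.29692003] 54.893657088430814 3.998615147493183 [-2.21976494 -0.36707907  6.85094005] [ 0.52  0.75 -0.68  2.09  0.86  0.61  1.94] [[-0.399 -0.917  0.001]
 [-0.917  0.399 -0.004]
 [ 0.003 -0.002 -1.   ]]
```

View pics/w4.png

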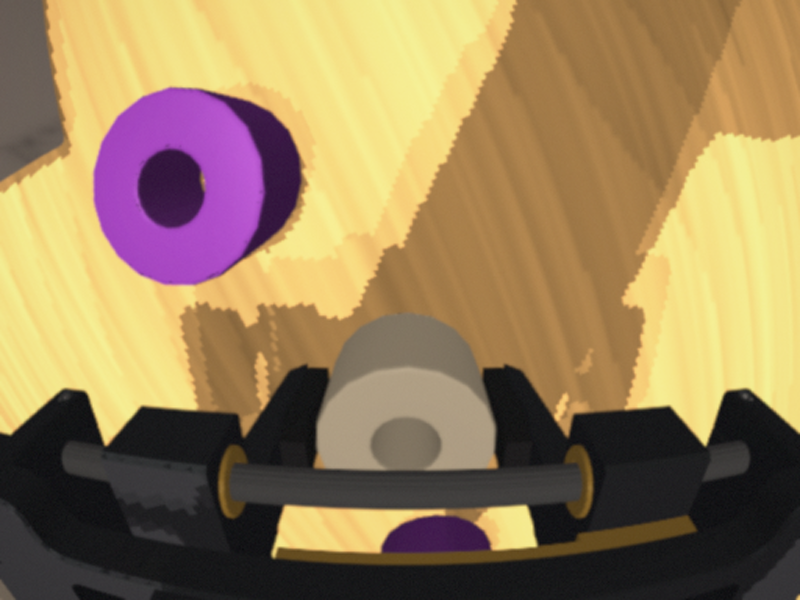

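The picture shows the white collar gripped between the fingers at (406,440), with the purple rings clear. I open, turn 76° to the plinth's direction and grip again.

Emit:
drive_tool:
  plan:
    - [0, 0, 0, 0, 0, 0, 8.8]
    - [0, 0, 0, 0, 0, 0, 8.8]
    - [0, 0, 6, 0, 0, 0, 8.8]
    - [0, 0, 10, 0, 0, 0, 8.8]
    - [0, 0, 10, 0, 0, 0, 8.8]

```text
time: 28.65
ee_pos: [468.5, -32.4, 12.7]
tool_rot: [-0.343, 0.939, -0.002, -0.0]
ft_force: [-0.7, 1.2, 0.4]
gripper_width: 88.2
grasp_force: 0.0
```

Emit:
drive_tool:
  plan:
    - [0, 0, 10, 0, 0, 0, 8.8]
    - [0, 0, 10, 0, 0, 0, 8.8]
    - [0, 0, 10, 0, 0, 0, 8.8]
    - [0, 0, 10, 0, 0, 0, 8.8]
    - [0, 0, 10, 0, 0, 0, 8.8]

```text
time: 29.28
ee_pos: [468.6, -32.3, 12.8]
tool_rot: [0.086, 0.996, -0.002, 0.001]
ft_force: [0.7, 0.9, -0.5]
gripper_width: 87.9
grasp_force: 0.0
```

Emit:
drive_tool:
  plan:
    - [0, 0, 0, 0, 0, 0, 8.8]
    - [0, 0, 0, 0, 0, 0, 8.8]
    - [0, 0, 0, 0, 0, 0, 8.8]

```text
time: 29.65
ee_pos: [468.4, -32.3, 12.7]
tool_rot: [0.083, 0.997, -0.002, 0.0]
ft_force: [0.5, -0.6, -0.4]
gripper_width: 88.2
grasp_force: 0.0
```

```bash
python3 - <<'E'
from h import *
s=sensors.observe();M=R.from_quat(s['tool_rot']).as_matrix();print(s['time'],s['ee_pos'],s['gripper_width'],s['ft_force'],np.round(s['joints'],2),M.round(3))
print(totool((468.3,-32.2,12),s), 'yaw err deg',np.degrees(np.arctan2(M[1,1],M[0,1]))-80.5)
E
```

```text
29.65 [468.36611372 -32.34746445  12.70260919] 88.21261376972278 [ 0.46431534 -0.60926272 -0.43631155] [ 0.28  0.67 -0.38  2.1   0.55  0.47  0.88] [[-0.986  0.165  0.001]
 [ 0.165  0.986 -0.003]
 [-0.001 -0.003 -1.   ]]
[0.01 0.01 0.07] yaw err deg 0.03151402055918595
```

Emit:
drive_tool:
  plan:
    - [0, 0, 0, 0, 0, 0, 6.2]
    - [0, 0, 0, 0, 0, 0, 6.0]
    - [0, 0, 0, 0, 0, 0, 5.7]
    - [0, 0, 0, 0, 0, 0, 5.3]
    - [0, 0, 0, 0, 0, 0, 5.0]
  squeeze: 4

```text
time: 30.28
ee_pos: [468.5, -32.1, 12.7]
tool_rot: [0.083, 0.997, -0.001, 0.001]
ft_force: [0.3, 1.1, 0.1]
gripper_width: 55.5
grasp_force: 4.0
```

Emit:
drive_tool:
  plan:
    - [0, 0, 0, 0, 0, 0, 5.0]
    - [0, 0, 0, 0, 0, 0, 5.0]
    - [0, 0, 0, 0, 0, 0, 5.0]
  squeeze: 22

```text
time: 30.65
ee_pos: [468.4, -32.2, 12.7]
tool_rot: [0.083, 0.997, -0.002, 0.0]
ft_force: [-0.1, 0.3, -0.3]
gripper_width: 55.2
grasp_force: 22.0
```

Emit:
drive_tool:
  plan:
    - [0, 0, 0, 0, 0, -1, 5.0]
    - [0, 0, 0, 0, 0, -3, 5.0]
    - [0, 0, 0, 0, 0, -4, 5.0]
    - [0, 0, 0, 0, 0, -4, 5.0]
    - [0, 0, 0, 0, 0, -3, 5.0]

```text
time: 31.28
ee_pos: [468.0, -32.1, 164.7]
tool_rot: [0.083, 0.997, -0.002, 0.001]
ft_force: [0.3, 0.2, -3.4]
gripper_width: 54.7
grasp_force: 22.0
```

```bash
python3 - <<'E'
from h import *
s=sensors.observe();print(s['time'],s['ee_pos'],s['gripper_width'],s['grasp_force'],s['ft_force'],R.from_quat(s['tool_rot']).as_matrix().round(3))
print(totool((593.6,-249.4,165),s))
E
```

```text
31.275 [467.97936184 -32.13638932 164.68402242] 54.66168857587213 21.99848001007922 [ 0.3359595   0.20940814 -3.44963518] [[-0.986  0.166  0.001]
 [ 0.166  0.986 -0.004]
 [-0.002 -0.004 -1.   ]]
[-16.   -19.33   0.07]
```

Emit:
drive_tool:
  plan:
    - [0, 0, 0, -1.5, -1.8, -0.5, 5.0]
    - [0, 0, 0, -2.5, -3.0, -0.5, 5.0]
    - [0, 0, 0, -3.0, -3.6, 0, 5.0]
    - [0, 0, 0, -3.0, -3.6, 0, 5.0]
    - [0, 0, 0, -3.0, -3.6, 0, 5.0]

```text
time: 31.9
ee_pos: [570.3, -208.7, 173.6]
tool_rot: [0.083, 0.997, -0.002, -0.0]
ft_force: [0.1, -0.1, -2.3]
gripper_width: 54.9
grasp_force: 22.0
```

Emit:
drive_tool:
  plan:
    - [0, 0, 0, -2.0, -2.4, 0, 5.0]
    - [0, 0, 0, -1.0, -1.3, 0, 5.0]
    - [0, 0, 0, 0, 0, 0, 5.0]
    - [0, 0, 0, 0, 0, 0, 5.0]
    - [0, 0, 0, 0, 0, 0, 5.0]

```text
time: 32.52
ee_pos: [593.7, -247.2, 173.7]
tool_rot: [0.082, 0.997, -0.001, 0.0]
ft_force: [-0.2, -0.1, -3.3]
gripper_width: 55.1
grasp_force: 22.0
```

```bash
python3 - <<'E'
from h import *
s=sensors.observe();print(s['time'],s['ee_pos'],s['gripper_width'],s['ft_force'],R.from_quat(s['tool_rot']).as_matrix().round(4))
print(totool((593.6,-249.4,165),s),R.from_quat(s['tool_rot']).inv().apply(np.array((593.6,-249.4,165))-s['ee_pos']))
E
```

```text
32.525 [ 593.73245691 -247.18209687  173.73386549] 55.13441115063268 [-0.19786453 -0.1211004  -3.26532689] [[-9.864e-01  1.643e-01  3.000e-04]
 [ 1.643e-01  9.864e-01 -2.800e-03]
 [-8.000e-04 -2.700e-03 -1.000e+00]]
[-0.02 -0.22  0.87] [-0.22709887 -2.18618779  8.73991159]
```

Emit:
drive_tool:
  plan:
    - [-0.16, 0, 0, -0.02, -0.22, 0, 5.0]
    - [0, 0, 0, 0, 0, 0, 5.0]
    - [0, 0, 0, 0, 0, 0, 5.0]

```text
time: 32.9
ee_pos: [593.8, -250.9, 173.6]
tool_rot: [0.083, 0.997, -0.0, 0.001]
ft_force: [1.0, 0.5, -3.2]
gripper_width: 55.2
grasp_force: 22.0
```

```bash
python3 - <<'E'
from h import *
s=sensors.observe();im=cams.get_image('side');t=cams.get_image('top')
print(s['time'],s['ee_pos'],R.from_quat(s['tool_rot']).as_matrix().round(4)[:,2],totool((593.6,-249.4,165),s))
cv2.imwrite('pics/s2.png',np.hstack([cv2.resize(im[170:290,270:380],None,fx=4,fy=4,interpolation=cv2.INTER_CUBIC)]))
E
```

```text
32.9 [ 593.80036217 -250.89163902  173.55292256] [ 1.1e-03 -5.0e-04 -1.0e+00] [0.05 0.14 0.86]
```

View pics/s2.png

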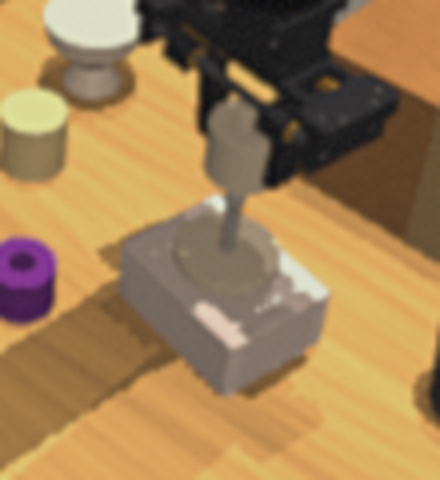

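The side crop shows the collar at (237,150) held upright directly above the spindle's rod at (232,220). I let the arm settle and read the pose again.

Emit:
drive_tool:
  plan:
    - [0, 0, 0, 0, 0, 0, 5.0]
    - [0, 0, 0, 0, 0, 0, 5.0]
    - [0, 0, 0, 0, 0, 0, 5.0]
    - [0, 0, 0, 0, 0, 0, 5.0]

```text
time: 33.5
ee_pos: [593.8, -250.9, 173.5]
tool_rot: [0.083, 0.997, -0.0, 0.001]
ft_force: [-0.2, -0.1, -2.1]
gripper_width: 55.1
grasp_force: 22.0
```

```bash
python3 - <<'E'
from h import *
s=sensors.observe()
print(s['time'],s['ee_pos'],np.abs(s['dq']).max(),R.from_quat(s['tool_rot']).as_matrix().round(4)[:,2],R.from_quat(s['tool_rot']).inv().apply(np.array((593.6,-249.4,165))-s['ee_pos']))
E
```

```text
33.5 [ 593.80707972 -250.87357381  173.5220676 ] 0.0008924864307467025 [ 1.e-03 -5.e-04 -1.e+00] [0.4585297  1.42117953 8.52114648]
```

Emit:
drive_tool:
  plan:
    - [0, 0, 0, 0.05, 0.14, 0, 5.0]
    - [0, 0, 0, 0, 0, 0.9, 5.0]
    - [0, 0, 0, 0, 0, 0.5, 5.0]
    - [0, 0, 0, 0, 0, 0, 5.0]
    - [0, 0, 0, 0, 0, 0, 5.0]

```text
time: 34.12
ee_pos: [593.7, -249.4, 159.5]
tool_rot: [0.083, 0.997, -0.0, 0.001]
ft_force: [-0.4, 1.2, -3.4]
gripper_width: 55.0
grasp_force: 22.0
```

```bash
python3 - <<'E'
from h import *
s=sensors.observe()
print(s['time'],s['ee_pos'],s['ft_force'],np.abs(s['dq']).max(),R.from_quat(s['tool_rot']).as_matrix().round(4)[:,2],R.from_quat(s['tool_rot']).inv().apply(np.array((593.6,-249.4,165))-s['ee_pos']))
E
```

```text
34.125 [ 593.66180692 -249.4367103   159.54789581] [-0.39771097  1.15638827 -3.36540517] 0.0038873955460683855 [ 1.2e-03 -4.0e-04 -1.0e+00] [ 0.06036578  0.02465119 -5.4521882 ]
```

Emit:
drive_tool:
  plan:
    - [0, 0, 0, 0, 0, 0.4, 5.0]
    - [0, 0, 0, 0, 0, 0.3, 5.0]
    - [0, 0, 0, 0, 0, 0.2, 5.0]
    - [0, 0, 0, 0, 0, 0, 5.0]

```text
time: 34.62
ee_pos: [593.5, -249.4, 150.3]
tool_rot: [0.083, 0.997, -0.0, 0.0]
ft_force: [-0.0, 0.4, -2.8]
gripper_width: 54.9
grasp_force: 22.0
```

Emit:
drive_tool:
  plan:
    - [0, 0, 0, 0, 0, 0.2, 5.0]
    - [0, 0, 0, 0, 0, 0.2, 5.0]
    - [0, 0, 0, 0, 0, 0, 5.0]

```text
time: 35.0
ee_pos: [593.5, -249.4, 146.3]
tool_rot: [0.083, 0.997, -0.0, 0.0]
ft_force: [0.3, 0.2, -2.7]
gripper_width: 54.9
grasp_force: 22.0
```

Emit:
drive_tool:
  plan:
    - [0, 0, 0, 0, 0, 0.2, 5.0]
    - [0, 0, 0, 0, 0, 0.2, 5.0]
    - [0, 0, 0, 0, 0, 0.2, 5.0]
    - [0, 0, 0, 0, 0, 0, 5.0]

```text
time: 35.5
ee_pos: [593.4, -249.4, 140.3]
tool_rot: [0.083, 0.997, -0.0, 0.0]
ft_force: [-0.6, -0.1, -3.2]
gripper_width: 55.1
grasp_force: 22.0
```

The ball is inside the bore and there is no side force. I go on down.

Emit:
drive_tool:
  plan:
    - [0, 0, 0, 0, 0, 0.3, 5.0]
    - [0, 0, 0, 0, 0, 0.4, 5.0]
    - [0, 0, 0, 0, 0, 0.4, 5.0]
    - [0, 0, 0, 0, 0, 0.4, 5.0]
    - [0, 0, 0, 0, 0, 0, 5.0]

```text
time: 36.12
ee_pos: [593.3, -249.3, 125.0]
tool_rot: [0.083, 0.997, -0.0, 0.0]
ft_force: [-1.0, 0.9, -2.8]
gripper_width: 55.0
grasp_force: 22.0
```

Emit:
drive_tool:
  plan:
    - [0, 0, 0, 0, 0, 0.4, 5.0]
    - [0, 0, 0, 0, 0, 0.5, 5.0]
    - [0, 0, 0, 0, 0, 0.5, 5.0]
    - [0, 0, 0, 0, 0, 0.4, 5.0]
    - [0, 0, 0, 0, 0, 0, 5.0]

```text
time: 36.75
ee_pos: [593.4, -249.4, 107.1]
tool_rot: [0.083, 0.997, -0.0, 0.0]
ft_force: [-0.1, -0.0, -2.0]
gripper_width: 55.0
grasp_force: 22.0
```

Emit:
drive_tool:
  plan:
    - [0, 0, 0, 0, 0, 0.2, 5.0]
    - [0, 0, 0, 0, 0, 0.2, 5.0]
    - [0, 0, 0, 0, 0, 0.1, 5.0]
    - [0, 0, 0, 0, 0, 0, 5.0]

```text
time: 37.25
ee_pos: [593.6, -249.4, 102.5]
tool_rot: [0.083, 0.997, -0.0, 0.001]
ft_force: [0.0, 0.4, -1.7]
gripper_width: 54.9
grasp_force: 22.0
```

Emit:
drive_tool:
  plan:
    - [0, 0, 0, 0, 0, 0.1, 5.0]
    - [0, 0, 0, 0, 0, 0.1, 5.0]
    - [0, 0, 0, 0, 0, 0, 5.0]

```text
time: 37.62
ee_pos: [593.6, -249.5, 100.4]
tool_rot: [0.083, 0.997, -0.0, 0.0]
ft_force: [-1.5, 0.2, -2.6]
gripper_width: 54.7
grasp_force: 22.0
```

Expected contact is at TCP z of about 92.7. I go to 94 and then in half-millimetre steps.

Emit:
drive_tool:
  plan:
    - [0, 0, 0, 0, 0, 0.2, 5.0]
    - [0, 0, 0, 0, 0, 0.2, 5.0]
    - [0, 0, 0, 0, 0, 0.15, 5.0]
    - [0, 0, 0, 0, 0, 0, 5.0]

```text
time: 38.12
ee_pos: [593.5, -249.4, 94.9]
tool_rot: [0.083, 0.997, -0.0, 0.0]
ft_force: [-0.2, 0.4, -3.9]
gripper_width: 54.7
grasp_force: 22.0
```

Emit:
drive_tool:
  plan:
    - [0, 0, 0, 0, 0, 0.05, 5.0]
    - [0, 0, 0, 0, 0, 0.05, 5.0]
    - [0, 0, 0, 0, 0, 0, 5.0]

```text
time: 38.5
ee_pos: [593.6, -249.5, 94.0]
tool_rot: [0.083, 0.997, -0.0, 0.001]
ft_force: [0.8, 0.5, -2.9]
gripper_width: 54.9
grasp_force: 22.0
```

Emit:
drive_tool:
  plan:
    - [0, 0, 0, 0, 0, 0.05, 5.0]
    - [0, 0, 0, 0, 0, 0.05, 5.0]
    - [0, 0, 0, 0, 0, 0, 5.0]

```text
time: 38.88
ee_pos: [593.7, -249.4, 93.0]
tool_rot: [0.083, 0.997, -0.0, 0.001]
ft_force: [0.4, 0.3, -3.1]
gripper_width: 54.5
grasp_force: 22.0
```

Emit:
drive_tool:
  plan:
    - [0, 0, 0, 0, 0, 0.05, 5.0]
    - [0, 0, 0, 0, 0, 0, 5.0]

```text
time: 39.12
ee_pos: [593.8, -249.6, 92.8]
tool_rot: [0.083, 0.997, -0.0, 0.001]
ft_force: [-1.2, -1.4, -0.4]
gripper_width: 55.1
grasp_force: 22.0
```

Emit:
drive_tool:
  plan:
    - [0, 0, 0, 0, 0, 0.05, 5.0]
    - [0, 0, 0, 0, 0, 0, 5.0]

```text
time: 39.38
ee_pos: [593.9, -249.6, 92.7]
tool_rot: [0.083, 0.997, -0.0, 0.001]
ft_force: [-2.6, 0.6, 5.0]
gripper_width: 55.1
grasp_force: 22.0
```

The collar has seated: the force went from −3 N to +5 N. I relax the half millimetre, open and withdraw.

Emit:
drive_tool:
  plan:
    - [0, 0, 0, 0, 0, -0.05, 5.0]
    - [0, 0, 0, 0, 0, 0, 5.0]
  squeeze: 6

```text
time: 39.62
ee_pos: [593.9, -249.5, 92.7]
tool_rot: [0.083, 0.997, -0.0, 0.001]
ft_force: [-0.2, -0.8, 3.3]
gripper_width: 55.3
grasp_force: 6.0
```

Emit:
drive_tool:
  plan:
    - [0, 0, 0, 0, 0, 0, 5.7]
    - [0, 0, 0, 0, 0, 0, 6.2]
    - [0, 0, 0, 0, 0, 0, 7.5]
    - [0, 0, 0, 0, 0, 0, 8.8]
    - [0, 0, 0, 0, 0, 0, 8.8]

```text
time: 40.25
ee_pos: [593.6, -249.5, 92.5]
tool_rot: [0.083, 0.997, -0.0, 0.001]
ft_force: [-0.1, 0.4, -0.2]
gripper_width: 87.5
grasp_force: 0.0
```

Emit:
drive_tool:
  plan:
    - [0, 0, 0, 0, 0, -1, 8.8]
    - [0, 0, 0, 0, 0, -3, 8.8]
    - [0, 0, 0, 0, 0, -4, 8.8]
    - [0, 0, 0, 0, 0, -4, 8.8]
    - [0, 0, 0, 0, 0, -4, 8.8]

```text
time: 40.88
ee_pos: [593.5, -249.3, 254.7]
tool_rot: [0.083, 0.997, -0.0, 0.001]
ft_force: [0.2, -0.1, 0.2]
gripper_width: 87.9
grasp_force: 0.0
```

Emit:
drive_tool:
  plan:
    - [0, 0, 0, 3, 2, 0, 8.8]
    - [0, 0, 0, 4, 2, 0, 8.8]
    - [0, 0, 0, 2, 1, 0, 8.8]
    - [0, 0, 0, 0, 0, 0, 8.8]

```text
time: 41.38
ee_pos: [512.4, -184.5, 253.4]
tool_rot: [0.083, 0.997, -0.001, 0.001]
ft_force: [0.6, -0.9, 0.5]
gripper_width: 87.8
grasp_force: 0.0
```

```bash
python3 - <<'E'
from h import *
s=sensors.observe();im=cams.get_image('side');t=cams.get_image('top')
print(s['time'],s['ee_pos'],s['gripper_width'],s['ft_force'])
a=cv2.resize(im[150:290,190:390],None,fx=3,fy=3,interpolation=cv2.INTER_CUBIC)
cv2.imwrite('pics/s3.png',a)
E
```

```text
41.375 [ 512.43394803 -184.47052686  253.38867411] 87.78621200684407 [ 0.58489299 -0.92590661  0.48424741]
```

View pics/s3.png

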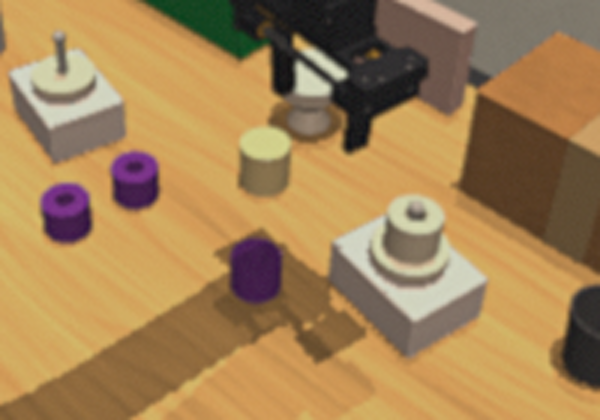

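The picture shows the collar flat on the right stand's platter at (413,235) with the ball showing through at (416,210). The gripper is clear and the other goods are in place.

```bash
python3 -c "
from cell import workorder;print(workorder.finish_job())"
```

```text
the job is handed in; nothing more can be done
None
```

The left stand has the worn bearing and the right one is sound; I rocked both to firm at about 8 N, seated the collar flat on the right stand's platter, let go and moved clear, and handed the job in at 41 s of the 72 s allowed.

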